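# Clamp a ski-core blank in the drilling jig with its two cam levers

### The job

Clamp the striped ski-core blank in the drilling jig so that it can be drilled: with a fingertip, push each of the two red cam levers round a quarter turn towards its own blue-capped stop pin until it is hard against it, so that the cams press the blank tight and square against the dark fence. Leave the blank lying flat on the jig, and leave everything else on the bench where it is.

Things in the scene. Friction and masses are not known exactly. Their poses are not given: they have to be found in the camera images.
- jig: plywood jig board 225 x 600 x 18 mm fixed flat on the bench; origin on the bench, 95 mm from its near edge and midway along it, x square to the fence and away from the robot, y along the board to the left. The two cam clamps sit in its aluminium track; either may be the left one, so the levers close away from each other or towards each other. The levers, open, reach 90 mm beyond its near edge
- fence: dark wood fence, 36 x 560 mm, 10 mm high, fixed on the jig board on the far side of the blank; origin on the jig board's top at the middle of the face that the blank is clamped against, axes as the jig's
- blank: loose striped wood ski-core blank, 90 wide x 900 long x 12 mm thick, about 0.45 kg, lying flat on the jig board between cams and fence, a few mm off the fence; origin under its centre, x across it towards the fence, y along it
- blank_left (a point): point on the bottom fence-side edge of the blank, 250 mm left of its middle
- blank_right (a point): point on the bottom fence-side edge of the blank, 250 mm right of its middle
- cam_cw (a joint): angle of the clockwise red cam lever about its upright pivot, rad: 0 = open, pointing square away from the fence, towards the robot; grows as it swings clockwise from above, its end going to the left; 1.66 = hard on its blue-capped stop pin, lying along the blank. Stays where it is left. Drag about 1.2 N at 100 mm from the pivot, rising to about 6 N once the cam squeezes the blank
- cw_pivot (a point): point on the pivot axis of the clockwise lever, at the lever's mid-height (about 50 mm above the bench). The bolt head on the axis rises 18 mm above it. Under the lever the black eccentric cam disc (48 mm across, centre 10 mm off the pivot) bears on the blank. The stop pin (steel, 11 mm; blue cap 20 mm across, top 70 mm above the bench) stands 55 mm to the left of the pivot
- cw_lever_end (a point): centre of the round knob (24 mm across, 22 high) at the free end of the clockwise red lever, 118 mm from the pivot; moves with it. Between pivot and knob the lever is a straight level bar 18 mm wide, its underside 40 mm and its top 58 mm above the bench. To close it, push the lever's right flank (as seen from the robot when open) to the left
- cam_ccw (a joint): angle of the anticlockwise red cam lever about its upright pivot, rad: 0 = open, pointing square away from the fence, towards the robot; grows as it swings anticlockwise from above, its end going to the right; 1.66 = hard on its blue-capped stop pin, lying along the blank. Stays where it is left. Drag about 1.2 N at 100 mm from the pivot, rising to about 6 N once the cam squeezes the blank
- ccw_pivot (a point): point on the pivot axis of the anticlockwise lever, at the lever's mid-height (about 50 mm above the bench). The bolt head on the axis rises 18 mm above it. Under the lever the black eccentric cam disc (48 mm across, centre 10 mm off the pivot) bears on the blank. The stop pin (steel, 11 mm; blue cap 20 mm across, top 70 mm above the bench) stands 55 mm to the right of the pivot
- ccw_lever_end (a point): centre of the round knob (24 mm across, 22 high) at the free end of the anticlockwise red lever, 118 mm from the pivot; moves with it. Between pivot and knob the lever is a straight level bar 18 mm wide, its underside 40 mm and its top 58 mm above the bench. To close it, push the lever's left flank (as seen from the robot when open) to the right
- glue: white glue jar with orange lid, 60 mm across, 85 mm tall, standing on the bench beside the jig; origin at its foot
- tape: blue roll of tape lying flat, 96 mm across, 25 mm high; origin under its centre
- wax: flat steel wax tin, 72 mm across, 32 mm high, standing on top of the blank right of its middle; origin under its centre
- sander: cork sanding block 65 x 110 x 31 mm; origin under its centre
- square: try square lying flat on top of the blank near its middle: dark wood stock 85 x 26 x 15 mm, steel blade 120 x 30 mm; origin under the middle of the stock

How it is judged (in metres and radians):
At the end, for the whole second after the job is handed in: Both cam levers are home (joint above 1.58 rad of 1.66), the blank presses on the fence with more than 50 N, both its marked edge points lie within 2.5 mm of the fence face, it lies flat on the jig board, within 60 mm of centred along the fence, and is still (value of joint each of cam_cw, cam_ccw above 1.58 rad and contact force between blank and fence above 50 N and x of blank_left in the frame of fence between -0.0025 and 0.004 m and z of blank_left in the frame of fence between -0.003 and 0.004 m and x of blank_right in the frame of fence between -0.0025 and 0.004 m and z of blank_right in the frame of fence between -0.003 and 0.004 m and y of blank in the frame of fence between -0.06 and 0.06 m and linear speed of blank below 0.01 m/s); the robot touches nothing.
It fails at once if the blank is lifted or tipped off the jig board (z of any of blank_left, blank_right in the frame of jig above 0.034 m).
It fails at once if the glue jar, tape, wax tin, sanding block, or try square is lifted or moved more than 30 mm (distance of any of glue, tape, wax, sander, square from where it was at the start of the episode above 0.03 m).
It fails at once if the glue jar is knocked over (angle between glue's own z axis and vertical above 0.5 rad).
It also fails if it takes over 54 s, if anything falls off the work surface, if the arm or the gripper's body presses on something with over 40 N, if the wrist force passes 120 N, or if a joint passes its speed limit or range.

### The arm

A 6-joint arm with a two-finger parallel gripper is mounted at the origin on the work surface. World frame = base frame: x ahead of the robot, y to its left, z up, the work surface at z = 0. Lengths are in m, angles in degrees, forces in N, time in s.
With the tool pointing down it reaches from about 0.35 to 0.875 m from the base axis. Payload 15.5 kg.
Tool frame: the origin (TCP) lies on the centre line of the jaws, within the pads' length; the fingertips stand 19 mm ahead of it and the grasp point (between the pads) is the TCP (bot.finger_overhang is the distance from the TCP to the fingertips, in m); z points along the fingers, y is the direction in which the jaws open and shut (so a half turn about z gives the same grasp; the last joint's range is limited). The gripper opens to 85 mm and grips with 20 to 120 N. Pads are 22 mm wide; open, the fingers measure 114 mm over their backs; the gripper's body (76 mm by 85 mm) begins 54 mm behind the grasp point. The pads swing forward as they close: fully open they stand 13 mm farther back than shut.
Start: joints at [-70.961, 28.281, 77.091, -0, 74.628, -5.472], TCP at [0.259, -0.569, 0.25] pointing down, gripper open.
Joint ranges: [-166.48, 166.48], [-47.26, 123.95], [12.59, 153.08], [-70.14, 250.14], [6.76, 159.57], [-176.63, 176.63]. Speed limits (degrees/s): [108.29, 108.29, 147.25, 172.46, 172.46, 172.46].

### API

Orientations are given as a 3x3 rotation matrix whose columns are the frame's x, y, z axes.
In Python, from workcell import bot gives the robot as it stands.
- The arm moves only by the tool apply_moves, never from a script. Its argument "deltas" is a list of rows, each a list of 2 entries, a list of its own where there are three numbers: the shift along the tool's x, y, z in m, then the turn about the tool's z in degrees. A call has exactly 10 rows; each row shifts and turns the commanded pose from where the row before left it, along the tool's axes as they then stand; what a row does not reach is not made up. A row lasts 1/8 s, in which the tool goes at most 62.5 mm and 10.7 degrees, less where a joint would pass 70% of its speed; a pose out of reach is approached as far as the arm can. A call with a gripper value outside its range is refused whole. "fingers" is the opening, from 0 (shut) to 1 (fully open), set as the call begins (left out, the last holds). The fingers move at their own pace and stop on an object; the grip force is fixed at half the most. Time passes only in rows, so rows that do not move let the fingers close, or fill a call up. It gives the time, the measured TCP pose, the force and the opening at its end, in the units of the state.
- bot.state(): the state, without advancing time (a new reading comes with each control period).
- bot.read_camera(name): name is "scene" or "top" or "wrist"; returns a dict with "img" (420x560x3 uint8, red, green, blue), "mtx" (3x3 intrinsics, pixels), "cam_to_world" (4x4, takes a point from camera to world coordinates); the wrist camera has in their place "hand_eye" (4x4, takes a point from camera to tool coordinates, whose origin is the TCP and whose axes are the flange's). Camera axes: x right, y up, looking along -z (the intrinsics and any distortion apply to the point x, -y, -z); pixel columns grow to the right and rows downward; lengths in m; the calibration is good to about 2 mm. A picture is of the moment at which its call begins: read the wrist's pose just before it. There is no depth.
- bot.hand_in(): hands the job in, once; it reports no verdict.
Trained networks look in a picture, given as the dict that the camera call returned (one of the last four; its "shot" number tells which), for a name from the list of things; names that differ only in an ending like _2 or _b are one class to them, and where a whole thing is asked for, a point or a joint stands for the part that bears it (a point fixed in the world has none). Each returns a list of dicts, best first, with "confidence" (0 to 1); they miss things now and then, are a little off and sometimes report something else, mostly with a low value. They report only what shows in the picture. A call takes as long as a camera call.
- bot.find_in(name, picture): "location" ([x, y, z] in m, in world coordinates, good to about 4 mm: the middle of the surface that is visible of it).
- bot.mark_of(name, picture): "location" ([x, y, z] in m, in world coordinates, good to about 4 mm: a listed point, or the origin of a listed thing).
The state is a dict: "clock": time; "qpos": joint angles; "joint_velocities": joint speeds; "effort": joint torques, N m; "position": TCP position; "orientation": TCP orientation; "contact_force": force on the tool from outside, world axes, zero at the start; "torque": the same for the moment, N m; "width": finger opening in m.
Only numpy, scipy, OpenCV 4.12 (cv2) and the standard library are available. Lean on these libraries where they do the work, as an engineer would, in place of code of your own. Each camera call takes 0.05 s, during which the arm holds its last target. There are 200 camera calls.

## Working session

There is one attempt and no reset: what is moved stays moved. The work goes in short steps, Python scripts to look and compute and a tool call to move; the robot and the scene stay as the last step left them, time stands still between calls to the robot, and variables do not carry over. Pictures are saved under pics/ and viewed, about 8 in all and at most 12, crops included, and the job is handed in when it is done.

Besides the shell and the picture viewer there is one more tool, called after "Emit:" by a JSON object that holds its "api" and its "payload". apply_moves: Moves the arm, as the interface text tells. Its arguments: {"type":"object","properties":{"deltas":{"type":"array"},"fingers":{"type":"number"}},"required":["deltas"]}

```bash
mkdir -p pics
cat > h.py <<'E'
from workcell import bot
import numpy as np, cv2
def snap(n,f):
    p=bot.read_camera(n); cv2.imwrite(f'pics/{f}.png',p['img'][:,:,::-1]); return p
E
python3 - <<'E'
from h import *
np.set_printoptions(precision=3,suppress=True)
s=bot.state();print(s['clock'],s['position'],s['orientation'],s['width'])
for c in ['scene','top']:
    p=snap(c,c+'0')
    for n in ['cw_pivot','cw_lever_end','ccw_pivot','ccw_lever_end','jig','fence','blank','blank_left','blank_right','glue','tape','wax','sander','square']:
        r=bot.mark_of(n,p)
        print(c,n,[(np.round(q['location'],3),round(q['confidence'],2)) for q in r[:2]])
E
```

```text
0.0 [ 0.259 -0.568  0.25 ] [[ 0.91   0.415 -0.   ]
 [ 0.415 -0.91   0.001]
 [ 0.    -0.001 -1.   ]] 0.08573371882162309
scene cw_pivot [(array([ 0.545, -0.114,  0.051]), 0.67)]
scene cw_lever_end [(array([ 0.433, -0.106,  0.05 ]), 0.67)]
scene ccw_pivot [(array([0.565, 0.226, 0.049]), 0.83)]
scene ccw_lever_end [(array([0.448, 0.222, 0.048]), 0.85), (array([ 0.402, -0.352,  0.002]), 0.44)]
scene jig [(array([ 0.613,  0.05 , -0.004]), 0.97), (array([0.686, 0.292, 0.015]), 0.36)]
scene fence [(array([0.679, 0.044, 0.015]), 0.8)]
scene blank [(array([0.635, 0.043, 0.023]), 0.86)]
scene blank_left [(array([0.688, 0.293, 0.015]), 0.58), (array([ 0.43 ,  0.061, -0.002]), 0.26)]
scene blank_right [(array([ 0.663, -0.207,  0.016]), 0.98)]
scene glue [(array([0.394, 0.354, 0.   ]), 0.61)]
scene tape [(array([ 0.431,  0.06 , -0.001]), 0.68)]
scene wax [(array([ 0.62 , -0.282,  0.028]), 0.79), (array([ 0.431,  0.062, -0.003]), 0.49)]
scene sander [(array([ 0.399, -0.35 ,  0.001]), 0.93)]
scene square [(array([ 0.629, -0.044,  0.027]), 0.7), (array([0.632, 0.045, 0.021]), 0.69)]
top cw_pivot [(a
[... 257 characters left out ...]
rray([ 0.625, -0.045,  0.03 ]), 0.35)]
top fence [(array([0.68 , 0.044, 0.018]), 0.85)]
top blank [(array([0.631, 0.039, 0.017]), 0.8)]
top blank_left [(array([0.688, 0.292, 0.02 ]), 0.88), (array([ 0.552, -0.113,  0.057]), 0.51)]
top blank_right [(array([ 0.666, -0.206,  0.019]), 0.91), (array([ 0.401, -0.357,  0.002]), 0.53)]
top glue [(array([0.392, 0.352, 0.001]), 0.85)]
top tape [(array([ 0.43 ,  0.062, -0.002]), 0.97)]
top wax [(array([ 0.618, -0.28 ,  0.028]), 0.91), (array([0.631, 0.042, 0.015]), 0.18)]
top sander [(array([ 0.397, -0.356,  0.002]), 0.75), (array([0.63 , 0.037, 0.02 ]), 0.5)]
top square [(array([ 0.628, -0.047,  0.032]), 0.75), (array([ 0.429, -0.107,  0.045]), 0.33)]
```

View pics/top0.png

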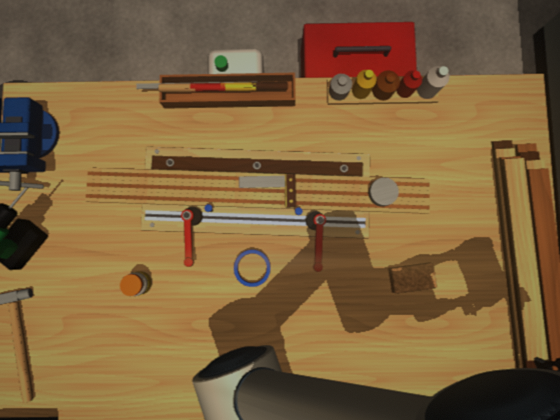

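View pics/scene0.png

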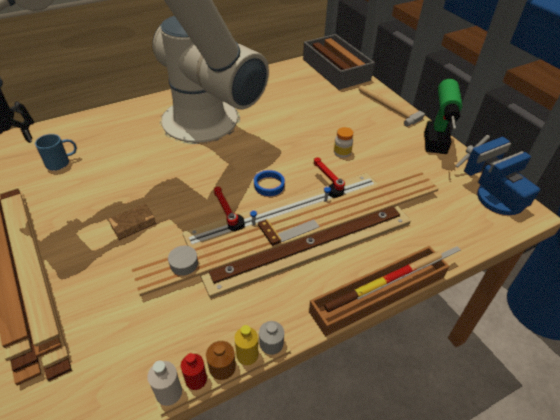

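The cw lever is on the right (pivot at about px 320,218) and the ccw lever on the left (190,215). Their blue pins lie between them, so they close towards each other. I'll write a helper that turns lever-frame waypoints into rows.

```bash
cat >> h.py <<'E'
YJ=np.array([.047,.9989]); XJ=np.array([.9989,-.047])
PIV={'cw':np.array([.548,-.112]),'ccw':np.array([.566,.225])}
def lev(k,th,r,d):
    "finger centre beside lever k at angle th; d = distance from lever axis"
    s=1 if k=='cw' else -1
    u=-XJ*np.cos(th)+s*YJ*np.sin(th); n=XJ*np.sin(th)+s*YJ*np.cos(th)
    psi=87.3-s*np.degrees(th)
    return PIV[k]+r*u-d*n, psi
def pose():
    s=bot.state(); R=np.array(s['orientation']); p=np.array(s['position'])
    return p,np.degrees(np.arctan2(R[1,0],R[0,0]))
def rows(wps,start=None):
    "wps: list of (xy,psi,z); one row each"
    p,ps=start or pose(); out=[]
    for xy,q,z in wps:
        a=np.radians(ps); dx,dy=xy-p[:2]
        out.append([[round(float(v),4) for v in (dx*np.cos(a)+dy*np.sin(a),dx*np.sin(a)-dy*np.cos(a),p[2]-z)],round(float(ps-q),1)])
        p=np.array([*xy,z]); ps=q
    print(*out,sep=',\n'); return p,ps
def line(xy,q,z,n,start=None):
    p,ps=start or pose()
    return [(p[:2]+(xy-p[:2])*i/n,ps+(q-ps)*i/n,p[2]+(z-p[2])*i/n) for i in range(1,n+1)]
E
python3 - <<'E'
from h import *
xy,q=lev('cw',0,.08,.038)
e=rows(line(xy,q,.25,10)); print(e)
rows(line(xy,q,.066,10,e),e)
E
```

```text
[[0.0364, -0.0299, 0.0], -6.3],
[[0.0394, -0.0257, 0.0], -6.3],
[[0.042, -0.0212, 0.0], -6.3],
[[0.0441, -0.0165, 0.0], -6.3],
[[0.0456, -0.0116, 0.0], -6.3],
[[0.0466, -0.0065, 0.0], -6.3],
[[0.047, -0.0014, 0.0], -6.3],
[[0.0469, 0.0037, 0.0], -6.3],
[[0.0462, 0.0089, 0.0], -6.3],
[[0.045, 0.0139, 0.0], -6.3]
(array([ 0.466302 , -0.1461982,  0.25     ]), np.float64(87.3))
[[0.0, 0.0, 0.0184], 0.0],
[[0.0, 0.0, 0.0184], 0.0],
[[0.0, -0.0, 0.0184], 0.0],
[[0.0, 0.0, 0.0184], 0.0],
[[0.0, 0.0, 0.0184], 0.0],
[[0.0, 0.0, 0.0184], 0.0],
[[0.0, 0.0, 0.0184], 0.0],
[[0.0, -0.0, 0.0184], 0.0],
[[0.0, 0.0, 0.0184], 0.0],
[[0.0, 0.0, 0.0184], 0.0]
```

Emit:
{"api": "apply_moves", "payload": {"deltas": [[[0.036,-0.03,0],-6.3],[[0.039,-0.026,0],-6.3],[[0.042,-0.021,0],-6.3],[[0.044,-0.0165,0],-6.3],[[0.0456,-0.0116,0],-6.3],[[0.0466,-0.0065,0],-6.3],[[0.047,-0.0014,0],-6.3],[[0.047,0.004,0],-6.3],[[0.046,0.009,0],-6.3],[[0.045,0.014,0],-6.3]], "fingers": 0}}

```text
clock: 2.75
position: [0.466, -0.1449, 0.2505]
orientation: [[0.04, 0.999, 0.0], [0.999, -0.04, -0.0], [-0.0, 0.0, -1.0]]
contact_force: [0.7, -0.5, -0.2]
width: 0.0003
```

Emit:
{"api": "apply_moves", "payload": {"deltas": [[[0,0,0.015],0],[[0,0,0.02],0],[[0,0,0.02],0],[[0,0,0.02],0],[[0,0,0.02],0],[[0,0,0.015],0],[[0,0,0.01],0],[[0,0,0],0],[[0,0,0],0],[[0,0,0],0]]}}

```text
clock: 4.0
position: [0.4657, -0.1464, 0.1308]
orientation: [[0.043, 0.999, 0.001], [0.999, -0.043, -0.0], [-0.0, 0.001, -1.0]]
contact_force: [-0.1, 0.3, 0.1]
width: 0.0
```

Run:
```python
from h import *
p0,ps=pose();print(p0,ps,bot.state()['width'],bot.state()['contact_force'],bot.finger_overhang)
p=snap('wrist','w1'); snap('scene','s1')
a=cv2.imread('pics/w1.png');b=cv2.imread('pics/s1.png')[130:290,130:390]
b=cv2.resize(b,None,fx=1.5,fy=1.5); c=np.zeros((420,800-0,3),np.uint8)
a=cv2.resize(a,(400,300)); c[:300,:400]=a; c[:240,410:800]=b[:,:390]; cv2.imwrite('pics/c1.png',c[:310])
```

```text
[ 0.46567814 -0.14642331  0.13079464] 87.51001658111524 2.2657206310841393e-05 [-0.08502338  0.31135346  0.06764057] 0.019
```

View pics/c1.png

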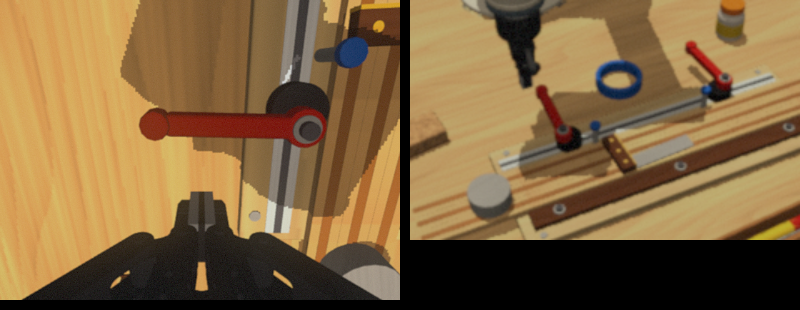

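Wrist view: the closed fingertips (201,192) are on the right-hand side of the cw bar, between the knob (155,125) and the pivot (310,128), clear of everything. Next I go down and plan the sweep.

Emit:
{"api": "apply_moves", "payload": {"deltas": [[[0,0,0.01],0],[[0,0,0.012],0],[[0,0,0.012],0],[[0,0,0.012],0],[[0,0,0.01],0],[[0,0,0.008],0],[[0.005,0,0],0],[[0.005,0,0],0],[[0.005,0,0],0],[[0,0,0],0]]}}

```text
clock: 5.35
position: [0.4661, -0.1309, 0.0665]
orientation: [[0.043, 0.999, 0.0], [0.999, -0.043, -0.0], [-0.0, 0.0, -1.0]]
contact_force: [-1.0, -0.7, -0.6]
width: -0.0001
```

Run:
```python
from h import *
print(bot.state()['contact_force'])
e=None
D=.022
for lo,hi in [(0,.7),(.7,1.4),(1.4,1.7)]:
    w=[]
    for t in np.linspace(lo,hi,11)[1:]:
        xy,q=lev('cw',t,.08,D); w.append((xy,q,.066))
    e=rows(w,e); print()
```

```text
[-0.96714757 -0.67148425 -0.63561791]
[[0.0064, -0.0004, 0.0005], 4.3],
[[0.0056, -0.0013, 0.0], 4.0],
[[0.0056, -0.0013, 0.0], 4.0],
[[0.0056, -0.0013, 0.0], 4.0],
[[0.0056, -0.0013, 0.0], 4.0],
[[0.0056, -0.0013, 0.0], 4.0],
[[0.0056, -0.0013, 0.0], 4.0],
[[0.0056, -0.0013, 0.0], 4.0],
[[0.0056, -0.0013, 0.0], 4.0],
[[0.0056, -0.0013, 0.0], 4.0]

[[0.0056, -0.0013, 0.0], 4.0],
[[0.0056, -0.0013, 0.0], 4.0],
[[0.0056, -0.0013, 0.0], 4.0],
[[0.0056, -0.0013, 0.0], 4.0],
[[0.0056, -0.0013, 0.0], 4.0],
[[0.0056, -0.0013, 0.0], 4.0],
[[0.0056, -0.0013, 0.0], 4.0],
[[0.0056, -0.0013, 0.0], 4.0],
[[0.0056, -0.0013, 0.0], 4.0],
[[0.0056, -0.0013, 0.0], 4.0]

[[0.0024, -0.0006, 0.0], 1.7],
[[0.0024, -0.0006, 0.0], 1.7],
[[0.0024, -0.0006, 0.0], 1.7],
[[0.0024, -0.0006, 0.0], 1.7],
[[0.0024, -0.0006, 0.0], 1.7],
[[0.0024, -0.0006, 0.0], 1.7],
[[0.0024, -0.0006, 0.0], 1.7],
[[0.0024, -0.0006, 0.0], 1.7],
[[0.0024, -0.0006, 0.0], 1.7],
[[0.0024, -0.0006, 0.0], 1.7]
```

Emit:
{"api": "apply_moves", "payload": {"deltas": [[[0.0064,0,0],4],[[0.0056,-0.0013,0],4],[[0.0056,-0.0013,0],4],[[0.0056,-0.0013,0],4],[[0.0056,-0.0013,0],4],[[0.0056,-0.0013,0],4],[[0.0056,-0.0013,0],4],[[0.0056,-0.0013,0],4],[[0.0056,-0.0013,0],4],[[0.0056,-0.0013,0],4]]}}

```text
clock: 6.6
position: [0.4749, -0.0748, 0.0665]
orientation: [[0.677, 0.736, 0.001], [0.736, -0.677, -0.0], [0.0, 0.001, -1.0]]
contact_force: [0.1, -3.9, 0.5]
width: -0.0002
```

Run:
```python
from h import *
s=bot.state();print(s['contact_force'],s['torque'],pose())
p=snap('top','t2')
for n in ('cw_lever_end','cw_pivot'): print(bot.mark_of(n,p)[:1])
```

```text
[ 0.07080439 -3.85117243  0.45255762] [-0.56905218 -0.01513684  0.00262797] (array([ 0.47489161, -0.0747918 ,  0.06646841]), np.float64(47.385100999362244))
[{'location': [0.5496, -0.1141, 0.0573], 'confidence': 0.39}]
[{'location': [0.5503, -0.1118, 0.0539], 'confidence': 0.5}]
```

A 3.9 N reaction shows the finger is pushing the lever, so I continue.

Emit:
{"api": "apply_moves", "payload": {"deltas": [[[0.0056,-0.0013,0],4],[[0.0056,-0.0013,0],4],[[0.0056,-0.0013,0],4],[[0.0056,-0.0013,0],4],[[0.0056,-0.0013,0],4],[[0.0056,-0.0013,0],4],[[0.0056,-0.0013,0],4],[[0.0056,-0.0013,0],4],[[0.0056,-0.0013,0],4],[[0.0056,-0.0013,0],4]]}}

```text
clock: 8.0
position: [0.5134, -0.037, 0.066]
orientation: [[0.991, 0.131, -0.005], [0.131, -0.991, -0.0], [-0.005, -0.001, -1.0]]
contact_force: [-19.7, -9.4, 9.7]
width: 0.0001
```

Run:
```python
from h import *
s=bot.state();print(s['contact_force'],pose())
snap('scene','s3'); w=snap('wrist','w3')
b=cv2.resize(cv2.imread('pics/s3.png')[130:290,130:390],None,fx=1.5,fy=1.5)
c=np.zeros((310,800,3),np.uint8); c[:300,:400]=cv2.resize(cv2.imread('pics/w3.png'),(400,300)); c[:240,410:]=b; cv2.imwrite('pics/c3.png',c)
```

```text
[-19.66884784  -9.4093853    9.65928776] (array([ 0.51339717, -0.03697741,  0.06596734]), np.float64(7.507852267847785))
```

View pics/c3.png

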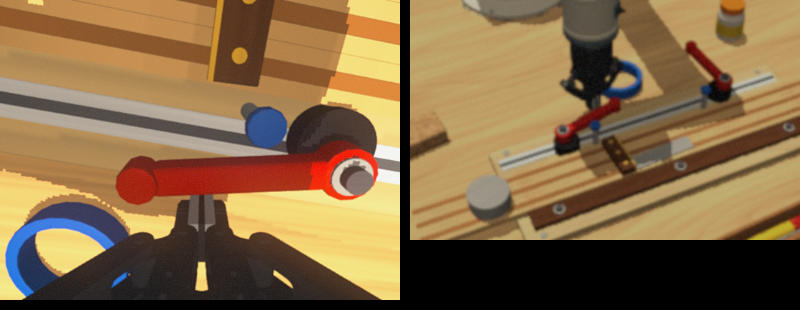

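The lever is most of the way round. The finger bears on its near flank at (200,195) and the bar is still about 10° short of the blue pin (265,128). I continue more slowly.

Emit:
{"api": "apply_moves", "payload": {"deltas": [[[0.0024,-0.0006,0],1.7],[[0.0024,-0.0006,0],1.7],[[0.0024,-0.0006,0],1.7],[[0.0024,-0.0006,0],1.7],[[0.0024,-0.0006,0],1.7],[[0.0024,-0.0006,0],1.7],[[0.0024,-0.0006,0],1.7],[[0.0024,-0.0006,0],1.7],[[0,0,0],0],[[0,0,0],0]]}}

```text
clock: 9.35
position: [0.5321, -0.0307, 0.0656]
orientation: [[0.994, -0.105, -0.006], [-0.105, -0.995, 0.001], [-0.006, -0.001, -1.0]]
contact_force: [-13.0, 4.0, 3.0]
width: -0.0
```

Run:
```python
from h import *
s=bot.state();print(s['contact_force'],pose(),lev('cw',1.64,.08,.022))
snap('scene','s4'); w=snap('wrist','w4')
for n in ('cw_lever_end','cw_pivot'):print(bot.mark_of(n,w)[:1])
b=cv2.resize(cv2.imread('pics/s4.png')[130:290,130:390],None,fx=1.5,fy=1.5)
c=np.zeros((310,800,3),np.uint8); c[:300,:400]=cv2.resize(cv2.imread('pics/w4.png'),(400,300)); c[:240,410:]=b; cv2.imwrite('pics/c4.png',c)
```

```text
[-12.99170577   4.02513627   2.95458519] (array([ 0.53205409, -0.03065531,  0.06561405]), np.float64(-6.004221621507193)) (array([ 0.53542509, -0.02998816]), np.float64(-6.6650784014550055))
[{'location': [0.5562, 0.0037, 0.0466], 'confidence': 0.65}]
[{'location': [0.5507, -0.1157, 0.0452], 'confidence': 0.59}]
```

View pics/c4.png

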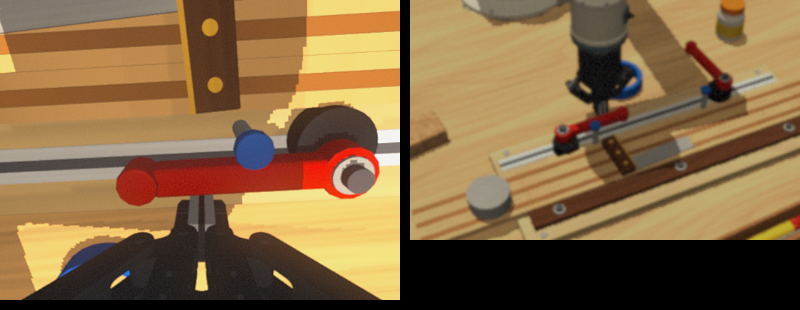

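By the marks the lever is at about 1.57 rad. I push on until the force rises at the stop.

Emit:
{"api": "apply_moves", "payload": {"deltas": [[[0.0015,0,0],0.5],[[0.0015,0,0],0.5],[[0.0015,0,0],0.5],[[0.0015,0,0],0.5],[[0.0015,0,0],0.5],[[0.0015,0,0],0.5],[[0,0,0],0],[[0,0,0],0],[[0,0,0],0],[[0,0,0],0]]}}

```text
clock: 10.8
position: [0.5402, -0.031, 0.0654]
orientation: [[0.988, -0.157, -0.008], [-0.157, -0.988, 0.002], [-0.008, -0.001, -1.0]]
contact_force: [-14.0, 12.5, 3.2]
width: -0.0001
```

Run:
```python
from h import *
s=bot.state();print(s['contact_force'],pose())
w=snap('wrist','w5')
for n in ('cw_lever_end','cw_pivot'):print(bot.mark_of(n,w)[:1])
```

```text
[-14.00108853  12.46765168   3.19148021] (array([ 0.54020642, -0.03099417,  0.06540013]), np.float64(-9.004585127025804))
[{'location': [0.5675, 0.0025, 0.0477], 'confidence': 0.67}]
[{'location': [0.5507, -0.1168, 0.0475], 'confidence': 0.68}]
```

Emit:
{"api": "apply_moves", "payload": {"deltas": [[[0.0015,-0.0005,0],0],[[0.0015,-0.0005,0],0],[[0.0015,-0.0005,0],0],[[0.0015,-0.0005,0],0],[[0,0,0],0],[[0,0,0],0],[[0,0,0],0],[[0,0,0],0],[[0,0,0],0],[[0,0,0],0]]}}

```text
clock: 12.2
position: [0.541, -0.0305, 0.0649]
orientation: [[0.988, -0.156, -0.018], [-0.156, -0.988, 0.002], [-0.018, 0.001, -1.0]]
contact_force: [-44.2, -2.1, 24.7]
width: -0.0002
```

The force climbed to 44 N with only 0.8 mm of travel, so the lever is hard on its stop. I back off and lift, then go to the other lever.

Emit:
{"api": "apply_moves", "payload": {"deltas": [[[-0.005,0,0],0],[[-0.01,0,0],0],[[-0.015,0,0],0],[[-0.01,0,0],0],[[0,0,-0.02],0],[[0,0,-0.03],0],[[0,0,-0.03],0],[[0,0,-0.02],0],[[0,0,0],0],[[0,0,0],0]]}}

```text
clock: 13.45
position: [0.5103, -0.025, 0.1657]
orientation: [[0.987, -0.158, -0.001], [-0.158, -0.987, 0.0], [-0.001, -0.0, -1.0]]
contact_force: [0.0, -0.2, -1.0]
width: -0.0004
```

Run:
```python
from h import *
s=bot.state();print(s['contact_force'],pose())
p=snap('top','t6')
for n in ('cw_lever_end','cw_pivot','ccw_lever_end','ccw_pivot'):print(bot.mark_of(n,p)[:1])
xy,q=lev('ccw',0,.08,.045)
e=rows(line(xy,q,.165,10)); print(e)
```

```text
[ 0.02905789 -0.16777247 -0.99764389] (array([ 0.5103467 , -0.02496904,  0.16568134]), np.float64(-9.082731058329003))
[]
[]
[{'location': [0.4455, 0.2162, 0.0507], 'confidence': 0.75}]
[{'location': [0.5687, 0.2226, 0.049], 'confidence': 0.75}]
[[-0.0069, -0.0291, 0.0001], -9.6],
[[-0.0019, -0.0299, 0.0001], -9.6],
[[0.0031, -0.0298, 0.0001], -9.6],
[[0.008, -0.0289, 0.0001], -9.6],
[[0.0128, -0.0271, 0.0001], -9.6],
[[0.0171, -0.0246, 0.0001], -9.6],
[[0.021, -0.0214, 0.0001], -9.6],
[[0.0243, -0.0176, 0.0001], -9.6],
[[0.0269, -0.0132, 0.0001], -9.6],
[[0.0287, -0.0086, 0.0001], -9.6]
(array([0.488203 , 0.2737105, 0.165    ]), np.float64(87.3))
```

Emit:
{"api": "apply_moves", "payload": {"deltas": [[[-0.007,-0.029,0],-9.6],[[-0.002,-0.03,0],-9.6],[[0.003,-0.03,0],-9.6],[[0.008,-0.029,0],-9.6],[[0.013,-0.027,0],-9.6],[[0.017,-0.0245,0],-9.6],[[0.021,-0.0215,0],-9.6],[[0.0245,-0.0175,0],-9.6],[[0.027,-0.013,0],-9.6],[[0.0287,-0.0085,0],-9.6]]}}

```text
clock: 14.95
position: [0.4895, 0.2751, 0.1659]
orientation: [[0.048, 0.999, -0.0], [0.999, -0.048, -0.0], [-0.0, -0.0, -1.0]]
contact_force: [-1.1, 0.1, 0.3]
width: -0.0
```

Emit:
{"api": "apply_moves", "payload": {"deltas": [[[0,0,0.01],0],[[0,0,0.015],0],[[0,0,0.02],0],[[0,0,0.02],0],[[0,0,0.02],0],[[0,0,0.01],0],[[0,0,0.004],0],[[-0.007,0,0],0],[[-0.007,0,0],0],[[-0.006,0,0],0]]}}

```text
clock: 16.2
position: [0.4888, 0.2536, 0.0677]
orientation: [[0.054, 0.999, 0.001], [0.999, -0.054, 0.0], [0.0, 0.001, -1.0]]
contact_force: [-0.3, -0.3, -0.5]
width: -0.0004
```

Run:
```python
from h import *
PIV['ccw'][:]=[.568,.224]
s=bot.state();print(s['contact_force'],pose())
p=snap('top','t7')
for n in ('cw_lever_end','cw_pivot'):print(bot.mark_of(n,p)[:1])
e=None
for lo,hi in [(0.03,.73),(.73,1.4)]:
    e=rows([(*lev('ccw',t,.08,.022),.066) for t in np.linspace(lo,hi,11)[1:]],e); print()
```

```text
[-0.31137031 -0.29311283 -0.5265321 ] (array([0.48878871, 0.25363655, 0.06773604]), np.float64(86.8949157302654))
[{'location': [0.5633, 0.006, 0.0467], 'confidence': 0.74}]
[{'location': [0.5504, -0.1147, 0.0554], 'confidence': 0.57}]
[[-0.0122, -0.0011, 0.0015], -6.2],
[[-0.0056, -0.0013, 0.0], -4.0],
[[-0.0056, -0.0013, 0.0], -4.0],
[[-0.0056, -0.0013, 0.0], -4.0],
[[-0.0056, -0.0013, 0.0], -4.0],
[[-0.0056, -0.0013, 0.0], -4.0],
[[-0.0056, -0.0013, 0.0], -4.0],
[[-0.0056, -0.0013, 0.0], -4.0],
[[-0.0056, -0.0013, 0.0], -4.0],
[[-0.0056, -0.0013, 0.0], -4.0]

[[-0.0054, -0.0013, 0.0], -3.8],
[[-0.0054, -0.0013, 0.0], -3.8],
[[-0.0054, -0.0013, 0.0], -3.8],
[[-0.0054, -0.0013, 0.0], -3.8],
[[-0.0054, -0.0013, 0.0], -3.8],
[[-0.0054, -0.0013, 0.0], -3.8],
[[-0.0054, -0.0013, 0.0], -3.8],
[[-0.0054, -0.0013, 0.0], -3.8],
[[-0.0054, -0.0013, 0.0], -3.8],
[[-0.0054, -0.0013, 0.0], -3.8]
```

Emit:
{"api": "apply_moves", "payload": {"deltas": [[[-0.012,-0.001,0.0015],-6],[[-0.0056,-0.0013,0],-4],[[-0.0056,-0.0013,0],-4],[[-0.0056,-0.0013,0],-4],[[-0.0056,-0.0013,0],-4],[[-0.0056,-0.0013,0],-4],[[-0.0056,-0.0013,0],-4],[[-0.0056,-0.0013,0],-4],[[-0.0056,-0.0013,0],-4],[[-0.0056,-0.0013,0],-4]]}}

```text
clock: 17.6
position: [0.4918, 0.1916, 0.0658]
orientation: [[-0.63, 0.777, -0.001], [0.777, 0.63, 0.0], [0.0, -0.001, -1.0]]
contact_force: [-2.4, 0.4, 0.1]
width: 0.0001
```

Emit:
{"api": "apply_moves", "payload": {"deltas": [[[-0.0054,-0.0013,0],-3.8],[[-0.0054,-0.0013,0],-3.8],[[-0.0054,-0.0013,0],-3.8],[[-0.0054,-0.0013,0],-3.8],[[-0.0054,-0.0013,0],-3.8],[[-0.0054,-0.0013,0],-3.8],[[-0.0054,-0.0013,0],-3.8],[[-0.0054,-0.0013,0],-3.8],[[-0.0054,-0.0013,0],-3.8],[[-0.0054,-0.0013,0],-3.8]]}}

```text
clock: 18.85
position: [0.5259, 0.1523, 0.0655]
orientation: [[-0.974, 0.224, -0.006], [0.224, 0.974, 0.001], [0.006, -0.001, -1.0]]
contact_force: [-20.0, 15.5, 11.2]
width: 0.0004
```

Emit:
{"api": "apply_moves", "payload": {"deltas": [[[-0.0024,-0.0006,0],-1.7],[[-0.0024,-0.0006,0],-1.7],[[-0.0024,-0.0006,0],-1.7],[[-0.0024,-0.0006,0],-1.7],[[-0.0024,-0.0006,0],-1.7],[[-0.0024,-0.0006,0],-1.7],[[-0.0024,-0.0006,0],-1.7],[[-0.0024,-0.0006,0],-1.7],[[0,0,0],0],[[0,0,0],0]]}}

```text
clock: 20.1
position: [0.5429, 0.1445, 0.0651]
orientation: [[-1.0, -0.009, -0.009], [-0.009, 1.0, -0.0], [0.009, -0.0, -1.0]]
contact_force: [-21.8, 3.8, 10.3]
width: 0.0002
```

Run:
```python
from h import *
s=bot.state();print(s['contact_force'],pose(),lev('ccw',1.64,.08,.022))
snap('scene','s8'); w=snap('wrist','w8')
for n in ('ccw_lever_end','ccw_pivot'):print(bot.mark_of(n,w)[:1])
b=cv2.resize(cv2.imread('pics/s8.png')[130:290,130:390],None,fx=1.5,fy=1.5)
c=np.zeros((310,800,3),np.uint8); c[:300,:400]=cv2.resize(cv2.imread('pics/w8.png'),(400,300)); c[:240,410:]=b; cv2.imwrite('pics/c8.png',c)
```

```text
[-21.78722032   3.75525942  10.31750207] (array([0.54292486, 0.14452309, 0.06505714]), np.float64(-179.47850261656205)) (array([0.54578009, 0.14453121]), np.float64(181.265078401455))
[{'location': [0.5656, 0.1023, 0.0496], 'confidence': 0.58}]
[{'location': [0.5628, 0.2203, 0.0453], 'confidence': 0.95}]
```

View pics/c8.png

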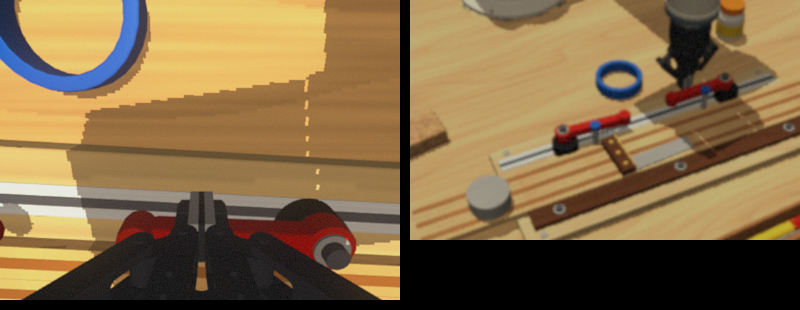

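Both levers now lie along the blank. By the marks, ccw is at about 1.64 rad. I push further to confirm it is on the stop.

Emit:
{"api": "apply_moves", "payload": {"deltas": [[[-0.0015,0,0],-0.5],[[-0.0015,0,0],-0.5],[[-0.0015,0,0],-0.5],[[-0.0015,0,0],-0.5],[[0,0,0],0],[[0,0,0],0],[[0,0,0],0],[[0,0,0],0],[[0,0,0],0],[[0,0,0],0]]}}

```text
clock: 21.55
position: [0.549, 0.1438, 0.0649]
orientation: [[-0.999, -0.044, -0.009], [-0.044, 0.999, -0.002], [0.009, -0.001, -1.0]]
contact_force: [-19.2, -6.1, 8.1]
width: 0.0001
```

Still moving (6 mm at constant force), so it has not reached the stop yet.

Emit:
{"api": "apply_moves", "payload": {"deltas": [[[-0.0015,0,0],0],[[-0.0015,0,0],0],[[-0.0015,0,0],0],[[-0.0015,0,0],0],[[0,0,0],0],[[0,0,0],0],[[0,0,0],0],[[0,0,0],0],[[0,0,0],0],[[0,0,0],0]]}}

```text
clock: 22.8
position: [0.5496, 0.1437, 0.0646]
orientation: [[-0.999, -0.044, -0.019], [-0.044, 0.999, -0.003], [0.019, -0.002, -1.0]]
contact_force: [-48.2, -6.8, 31.6]
width: 0.0001
```

The stop is reached: 48 N with 0.6 mm of travel. I retreat and check.

Emit:
{"api": "apply_moves", "payload": {"deltas": [[[0.005,0,0],0],[[0.01,0,0],0],[[0.015,0,0],0],[[0.01,0,0],0],[[0,0,-0.02],0],[[0,0,-0.04],0],[[0.03,0,-0.05],0],[[0.04,0,-0.05],0],[[0.04,0,-0.03],0],[[0,0,0],0]]}}

```text
clock: 24.05
position: [0.4088, 0.1382, 0.2566]
orientation: [[-0.999, -0.044, 0.003], [-0.044, 0.999, 0.001], [-0.003, 0.001, -1.0]]
contact_force: [0.4, 0.4, -1.0]
width: 0.0001
```

Run:
```python
from h import *
s=bot.state();print(s['clock'],s['contact_force'],pose())
for c in ('top','scene'):
    p=snap(c,c+'9'); M={}
    for n in ('cw_lever_end','cw_pivot','ccw_lever_end','ccw_pivot','blank_left','blank_right','fence','blank','wax','square','glue','tape','sander'):
        r=bot.mark_of(n,p)[:1]; 
        if r: M[n]=np.array(r[0]['location']); print(c,n,M[n],round(r[0]['confidence'],2))
    for k,g in (('cw',1),('ccw',-1)):
        if k+'_pivot' in M and k+'_lever_end' in M:
            v=(M[k+'_lever_end']-M[k+'_pivot'])[:2]; print(k,np.arctan2(g*v@YJ,-v@XJ))
a=cv2.resize(cv2.imread('pics/top9.png')[130:280,70:450],(760,300)); b=cv2.resize(cv2.imread('pics/scene9.png')[140:300,120:440],(600,300))
c=np.zeros((600,760,3),np.uint8);c[:300]=a;c[300:,:600]=b;cv2.imwrite('pics/c9.png',c)
```

```text
24.05 [ 0.4214499   0.38155195 -1.04157856] (array([0.4087978 , 0.13822399, 0.25662148]), np.float64(-177.45255439669788))
top cw_lever_end [0.5647 0.0052 0.0468] 0.83
top cw_pivot [ 0.548  -0.1103  0.0591] 0.9
top ccw_lever_end [0.572  0.1058 0.0492] 0.62
top ccw_pivot [0.5673 0.2232 0.0447] 0.66
top blank_left [0.6909 0.2895 0.0184] 0.81
top blank_right [ 0.6667 -0.2127  0.019 ] 0.64
top fence [0.6777 0.0444 0.0159] 0.71
top blank [0.6346 0.0405 0.0199] 0.89
top wax [ 0.6256 -0.2811  0.032 ] 0.94
top square [0.5641 0.0064 0.0469] 0.31
top glue [0.6348 0.0377 0.0185] 0.56
top tape [ 0.4265  0.0615 -0.0019] 0.84
cw 1.667372857323152
ccw 1.657826111852998
scene cw_lever_end [0.5679 0.004  0.0508] 0.7
scene cw_pivot [ 0.5462 -0.1134  0.0477] 0.91
scene ccw_lever_end [ 0.4321  0.0599 -0.0018] 0.72
scene ccw_pivot [0.5643 0.2256 0.049 ] 0.79
scene blank_left [0.6918 0.2903 0.0172] 0.84
scene blank_right [ 0.6666 -0.2085  0.0164] 0.96
scene fence [0.6787 0.0443 0.0161] 0.67
scene blank [0.6355 0.0399 0.0225] 0.76
scene wax [ 0.6198 -0.2836  0.0299] 0.9
scene square [ 0.63   -0.0474  0.0269] 0.7
scene glue [ 3.946e-01  3.562e-01 -2.000e-04] 0.68
scene tape [ 0.431   0.0622 -0.0015] 0.71
scene sander [ 0.3992 -0.3514  0.0015] 0.7
cw 1.7065545234502584
ccw 0.9443986268860005
```

View pics/c9.png

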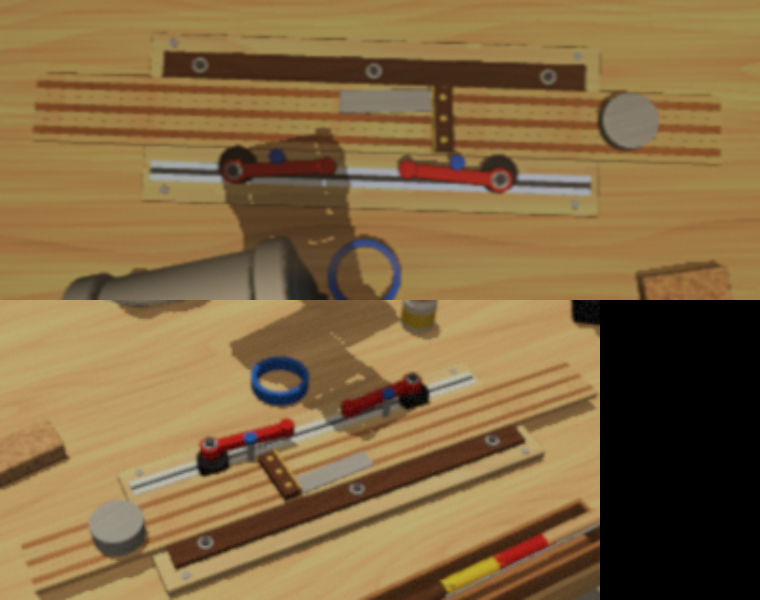

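Both levers lie against their blue pins (at about 277,157 and 457,161), and no gap shows between blank and fence. Handing in.

```bash
python3 -c "
from workcell import bot
print(bot.hand_in())"
```

```text
the job is handed in; nothing more can be done
None
```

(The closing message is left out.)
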